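# Load the battery cell into the microscope lamp's power pack

### The arm

A 6-joint arm with a two-finger parallel gripper is mounted at the origin on the work surface. World frame = base frame: x ahead of the robot, y to its left, z up, the work surface at z = 0. Lengths are in mm, angles in rad, forces in N, time in s.
With the tool pointing down it reaches from about 375 to 925 mm from the base axis. Payload 5.7 kg.
Tool frame: the origin (TCP) lies on the centre line of the jaws, within the pads' length; the fingertips stand 25 mm ahead of it and the grasp point (between the pads) lies 6 mm ahead of it (tcp_to_tips is the distance from the TCP to the fingertips, in mm); x points along the fingers, y is the direction in which the jaws open and shut, and the axes are right-handed (so a half turn about x gives the same grasp; the last joint's range is limited). The gripper opens to 88 mm and grips with 3 to 60 N. Pads are 20 mm wide; open, the fingers measure 115 mm over their backs; the gripper's body (75 mm by 178 mm) begins 61 mm behind the grasp point.
Start: joints at [1.187, 0.359, 1.51, -0, 1.272, -0.115], TCP at [159.339, 578.426, 247.623] pointing down, gripper open.
Joint ranges: [-2.97, 2.97], [-1.01, 2.36], [0.21, 2.38], [-0.96, 4.11], [0.2, 2.71], [-2.98, 2.98]. Speed limits (rad/s): [2.39, 2.39, 3.14, 3.14, 3.14, 3.14].

### API

Orientations are given as a unit quaternion [x, y, z, w].
In Python, from plant import sense, get_image, close_job, tcp_to_tips gives the robot as it stands.
- The arm moves only by the tool step_arm, never from a script. Its argument "moves" is a list that holds one entry, the list of rows, each a list of 6 numbers: the shift along the tool's x, y, z in cm, then the turn, a rotation vector about the tool's x, y, z in rad. A call has 1 to 20 rows; each row is the pose to reach, as a shift and turn from the pose commanded when the call began, along the tool's axes at that moment; what a row does not reach only later rows make up. A row lasts 1/8 s, in which the tool goes at most 62.5 mm and 10.7 degrees, less where a joint would pass 70% of its speed; a pose out of reach is approached as far as the arm can. A call with a gripper value outside its range is refused whole. "jaw" is the opening in per cent of the stroke, from 0 (shut) to 100 (fully open), set as the call begins (left out, the last holds). The fingers move at their own pace and stop on an object; "force" is the grip in N (left out, the last holds). Time passes only in rows, so rows that repeat a pose let the fingers close. It gives the time, the measured TCP pose, the force and the opening at its end, in the units of the state.
- sense(): the state, without advancing time (a new reading comes with each control period).
- get_image(name): name is "scene" or "side" or "wrist"; returns a dict with "frame" (420x560x3 uint8, red, green, blue), "camera_matrix" (3x3 intrinsics, pixels), "k1" (the pictures are not rectified: a ray, as slopes to the right and down, at radius r is drawn at 1 + k1 r^2 times it, then the intrinsics apply), "extrinsics" (4x4, takes a point from camera to world coordinates); the wrist camera has in their place "tool_from_camera" (4x4, takes a point from camera to tool coordinates, whose origin is the TCP and whose axes are the tool frame's). Camera axes: x right, y down, z forward; pixel columns grow to the right and rows downward; lengths in mm; the calibration is good to about 2 mm. A picture is of the moment at which its call begins: read the wrist's pose just before it. There is no depth.
- close_job(): hands the job in, once; it reports no verdict.
The state is a dict: "time_s": time; "joints": joint angles; "dq": joint speeds; "tau": joint torques, N m; "eef_pos": TCP position; "ee_rot": TCP orientation; "force": force on the tool from outside, world axes, zero at the start; "torque": the same for the moment, N m; "gripper_width": finger opening in mm.
Only numpy, scipy, OpenCV 4.12 (cv2) and the standard library are available. Lean on these libraries where they do the work, as an engineer would, in place of code of your own. Each camera call takes 0.05 s, during which the arm holds its last target.

### The job

Load the long, thick battery cell (the only one of the three in the wooden rack that fits) into the open bay of the microscope lamp's power pack. Push its flat end against the spring contact first, with the button end still raised, then tip the button end down behind the end wall so that the cell lies level and fully home in the bay between spring and end wall, and let go.

Things in the scene. Friction and masses are not known exactly. Their poses are not given: they have to be found in the camera images.
- cell_center (a point): Centre of the cell to load: metal cylinder, 32 mm diameter, 100 mm long overall, 0.2 kg, level in one of three V places of a wooden rack, axis 40 mm above the table. The other two cells are shorter (32 x 72 mm) or slimmer (22 x 100 mm). It lies on rails 22 to 32 mm either side of its centre; between them fingers fit down to 8 mm above the table. x: along the cell to its button end; z up.
- cell_button (a point): Tip of the cell's button, a stub 13 mm wide and 4 mm long on the cell's axis, near a black ring; 50 mm from the cell's centre, same axes. The other end, 50 mm behind the centre, is flat. Neighbouring places in the rack are 78 mm apart, and the cell may lie in any of them.
- bay_seat (a point): Where the cell's centre lies when home in the grey pack (184 x 92 mm, fixed), 45 mm above the table. x: level, from spring to end wall; z up. End wall: inner face x = 50 mm, 10 mm thick, 60 mm wide, top 8 mm above the bay axis. V cradles at x = 28 to 40 mm either side, mouth 56 mm wide, centre the cell; between them fingers fit down to the floor 33 mm below the axis.
- contact (a joint): Spring contact, a brass dome on the bay axis: metres pushed back; 0 free, 0.008 cell home, 0.028 fully in. Its front in the seat's frame is at x = -42 mm free, -50 mm cell home, -70 mm fully in. It pushes to +x with 2 N free, 4 N cell home, 10 N fully in. The spring housing behind it spans x = -74 to -116 mm, 70 mm wide, top 17 mm above the axis.
Not all that is in view belongs to the job. Of the things shaped like the part that bears bay_seat, the grey one is meant.

How it is judged (in metres and radians):
On the way:
1. the cell's flat end has pushed the spring contact back by more than 6 mm while the button end is still raised (cell tilted more than 6 degrees) (value of joint contact above 0.006 m and angle between cell_center's own x axis and vertical below 1.466 rad and x of cell_center in the frame of bay_seat between -0.04 and 0.03 m and y of cell_center in the frame of bay_seat between -0.02 and 0.02 m and z of cell_center in the frame of bay_seat between -0.01 and 0.05 m), for 0.1 s.
At the end, for the whole second after the job is handed in: The long thick cell lies in the bay, button towards the end wall: its centre within 6 mm of the seat along and across the bay and 5 mm in height, its axis within 8 degrees of the bay's, the spring contact pushed back by more than 3 mm, and the cell stays so once let go (x of cell_center in the frame of bay_seat between -0.006 and 0.006 m and y of cell_center in the frame of bay_seat between -0.006 and 0.006 m and z of cell_center in the frame of bay_seat between -0.005 and 0.005 m and angle between the x axis of cell_center and the x axis of bay_seat, either way round below 0.14 rad and x of cell_button in the frame of bay_seat above 0.035 m and value of joint contact above 0.003 m); the robot touches nothing.
It also fails if it takes over 43 s, if anything falls off the work surface, if the arm or the gripper's body presses on something with over 40 N, if the wrist force passes 120 N, or if a joint passes its speed limit or range.

## Working session

There is one attempt and no reset: what is moved stays moved. The work goes in short steps, Python scripts to look and compute and a tool call to move; the robot and the scene stay as the last step left them, time stands still between calls to the robot, and variables do not carry over. Pictures are saved under pics/ and viewed, and the job is handed in when it is done.

Besides the shell and the picture viewer there is one more tool, called after "Call:" as a command line: name --argument value ..., lists and objects as JSON in quotes. step_arm: Moves the arm, as the interface text tells. Its arguments: {"type":"object","properties":{"moves":{"type":"array","items":{"type":"array","items":{"type":"array","items":{"type":"number"}}}},"jaw":{"type":"number"},"force":{"type":"number"}},"required":["moves"]}

```bash
ls; mkdir -p pics
python3 - <<'E'
from plant import sense,get_image,tcp_to_tips
import cv2
s=sense();print(s,tcp_to_tips)
for n in ["scene","side","wrist"]:
    im=get_image(n);cv2.imwrite(f"pics/{n}0.png",im["frame"][:,:,::-1])
    print(n,{k:v for k,v in im.items() if k!="frame"})
E
```

```text
pics
{'time_s': 0.0, 'joints': array([ 1.18688320e+00,  3.59489504e-01,  1.51141833e+00,  1.39021763e-05,
        1.27250025e+00, -1.15114329e-01]), 'dq': array([-0.0020494 ,  0.00131506,  0.00095511,  0.00044731, -0.00054573,
       -0.00067282]), 'tau': array([ 5.92852721e-04, -5.15347266e+01, -2.70738405e+01,  6.74118474e-02,
        3.43077967e-02, -1.63324480e-04]), 'eef_pos': array([159.11395108, 577.85404626, 246.82415216]), 'ee_rot': array([ 0.09412946,  0.70089265, -0.09537109,  0.70056656]), 'force': array([-0.05829309,  0.2173797 , -0.08699571]), 'torque': array([-0.00188821, -0.01591208, -0.06784197]), 'gripper_width': 87.78827402960277} 25.0
scene {'camera_matrix': array([[387.16766229,   0.        , 275.9417776 ],
       [  0.        , 387.16766229, 217.00482378],
       [  0.        ,   0.        ,   1.        ]]), 'k1': -0.04166732931559493, 'extrinsics': array([[-4.80900872e-01,  5.93429769e-01, -6.45426573e-01,
         1.12555807e+03],
       [ 8.76549725e-01,  3.08720515e-01, -3.69259019e-01,
         2.71343730e+02],
       [-1.98728708e-02, -7.43325469e-01, -6.6
[... 557 characters left out ...]
 -7.47668017e-01,
         7.55715680e+02],
       [ 0.00000000e+00,  0.00000000e+00,  0.00000000e+00,
         1.00000000e+00]])}
wrist {'camera_matrix': array([[307.25553193,   0.        , 285.0893916 ],
       [  0.        , 307.25553193, 206.12757527],
       [  0.        ,   0.        ,   1.        ]]), 'k1': -0.015535352287744185, 'tool_from_camera': array([[ 1.29346862e-04, -2.78511239e-01,  9.60432961e-01,
        -1.36765182e+02],
       [ 9.99999637e-01, -7.72281228e-04, -3.58625568e-04,
         8.68628029e-01],
       [ 8.41605598e-04,  9.60432660e-01,  2.78511038e-01,
        -7.72970020e+01],
       [ 0.00000000e+00,  0.00000000e+00,  0.00000000e+00,
         1.00000000e+00]])}
```

View pics/scene0.png

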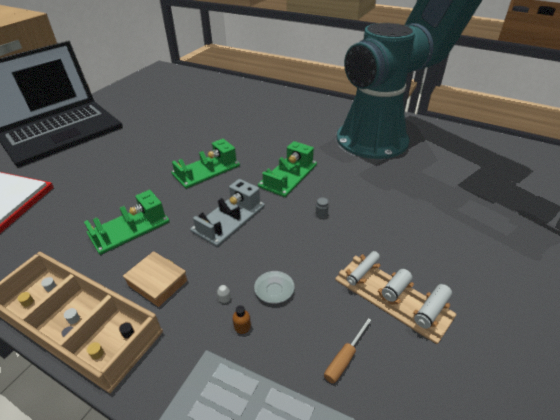

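View pics/side0.png

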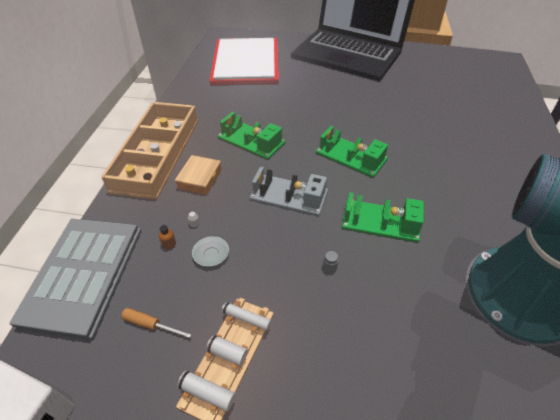

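View pics/wrist0.png

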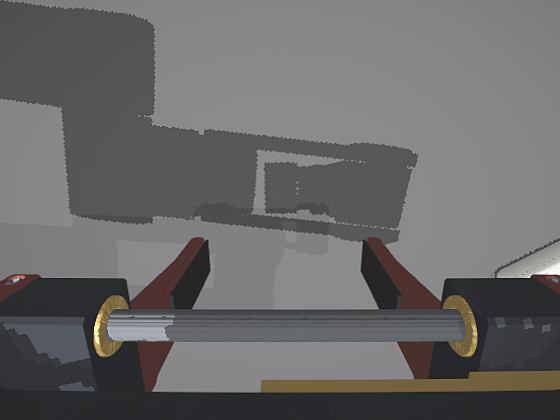

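```bash
cat > h.py <<'E'
import numpy as np,cv2
from plant import sense,get_image
from scipy.spatial.transform import Rotation as R
def cam(n):
    s=sense();im=get_image(n)
    if n=="wrist":
        T=np.eye(4);T[:3,:3]=R.from_quat(s["ee_rot"]).as_matrix();T[:3,3]=s["eef_pos"]
        im["extrinsics"]=T@im["tool_from_camera"]
    return im
def ray(im,u,v):
    K=im["camera_matrix"];k=im["k1"]
    D=np.array([k,0,0,0,0.])
    p=cv2.undistortPoints(np.array([[[u,v]]],float),K,D,None,None)[0,0]
    E=im["extrinsics"];d=E[:3,:3]@np.array([p[0],p[1],1.]);return E[:3,3],d/np.linalg.norm(d)
def onz(im,u,v,z):
    o,d=ray(im,u,v);return o+d*(z-o[2])/d[2]
def proj(im,P):
    E=np.linalg.inv(im["extrinsics"]);
    return cv2.projectPoints(np.atleast_2d(P).astype(float),cv2.Rodrigues(E[:3,:3])[0],E[:3,3],im["camera_matrix"],np.array([im["k1"],0,0,0,0.]))[0][:,0]
def tri(a,b):
    A=np.zeros((3,3));B=np.zeros(3)
    for o,d in (a,b):
        M=np.eye(3)-np.outer(d,d);A+=M;B+=M@o
    return np.linalg.solve(A,B)
E
python3 - <<'E'
import cv2
for n,(x0,y0,x1,y1) in {"scene":(330,235,470,340),"side":(160,290,290,420)}.items():
    f=cv2.imread(f"pics/{n}0.png")[y0:y1,x0:x1];cv2.imwrite(f"pics/{n}_cells.png",cv2.resize(f,None,fx=4.6,fy=4.6,interpolation=cv2.INTER_CUBIC))
for n,(x0,y0,x1,y1) in {"scene":(180,170,280,250),"side":(240,155,340,225)}.items():
    f=cv2.imread(f"pics/{n}0.png")[y0:y1,x0:x1];cv2.imwrite(f"pics/{n}_pack.png",cv2.resize(f,None,fx=7,fy=7,interpolation=cv2.INTER_CUBIC))
E
```

```text
(no output)
```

View pics/scene_cells.png

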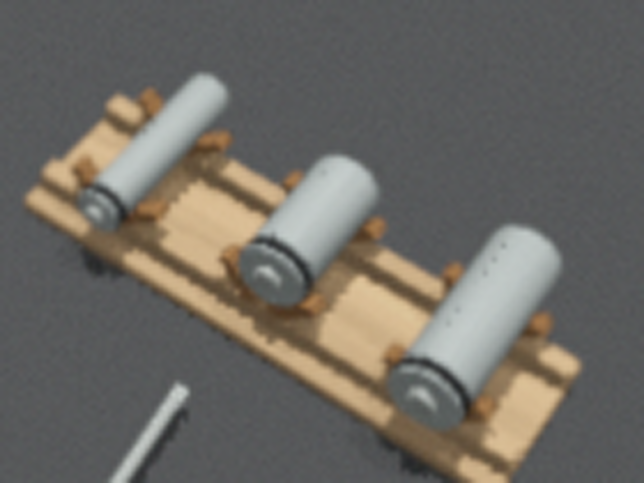

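View pics/side_cells.png

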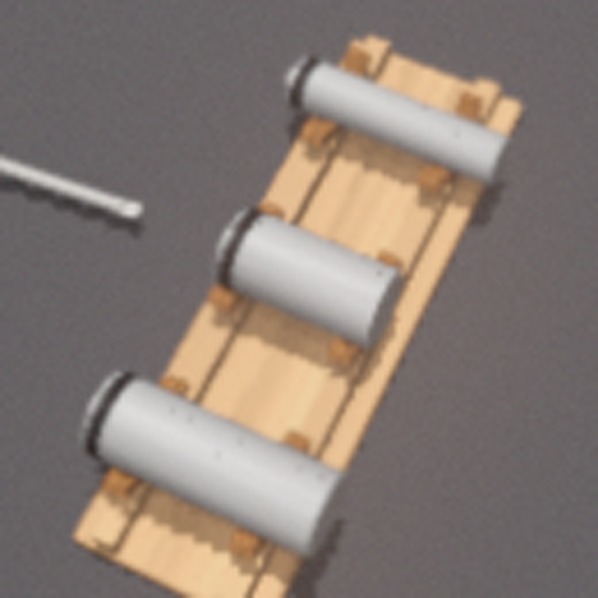

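View pics/scene_pack.png

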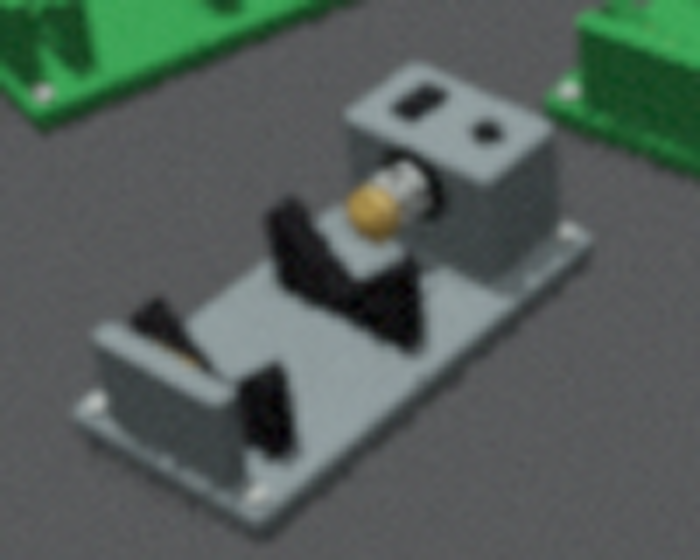

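View pics/side_pack.png

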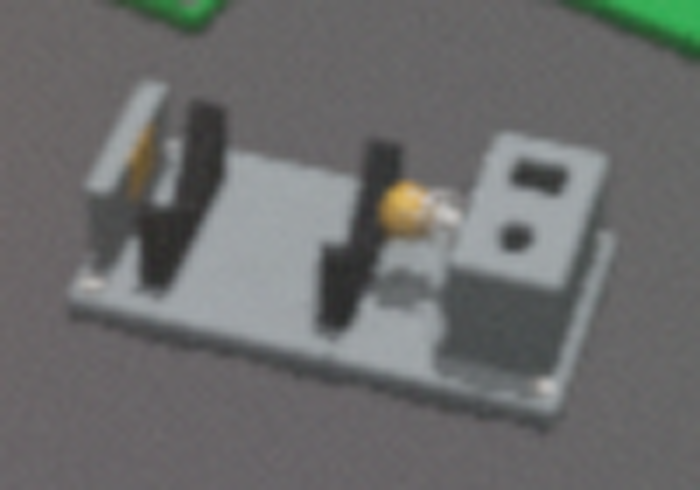

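Run:
```python
from h import *
a=cam("scene");b=cam("side")
S=lambda u,v:(330+u/4.6-.4,235+v/4.6-.4)
D=lambda u,v:(160+u/4.6-.4,290+v/4.6-.4)
print("side",onz(b,*D(100,413),40),onz(b,*D(323,512),40))
print("scene",onz(a,*S(425,398),40),onz(a,*S(531,262),40))
P=lambda u,v:(180+u/7-.4,170+v/7-.4)
Q=lambda u,v:(240+u/7-.4,155+v/7-.4)
# pack: end-wall top corners (outer, z=53), housing top corners z=62
for n,p in dict(ew1=(97,328),ew2=(240,400)).items(): print(n,onz(a,*P(*p),53))
for n,p in dict(h_nearL=(347,118),h_nearR=(487,183),h_farR=(553,127),h_farL=(412,65)).items(): print(n,onz(a,*P(*p),62))
for n,p in dict(ew_a=(88,187),ew_b=(142,83),ew_c=(167,88)).items(): print("s",n,onz(b,*Q(*p),53))
for n,p in dict(h1=(450,265),h2=(497,133),h3=(607,155),h4=(572,285)).items(): print("s",n,onz(b,*Q(*p),62))
print("dome",tri(ray(a,*P(373,208)),ray(b,*Q(403,210))))
```

```text
side [652.96695281 308.32839059  40.        ] [560.15524387 328.38690642  40.        ]
scene [649.40464429 305.7442712   40.        ] [560.06082398 330.27467255  40.        ]
ew1 [ 622.93999169 -243.45922172   53.        ]
ew2 [ 629.54145088 -178.78947369   53.        ]
h_nearL [ 494.77706773 -225.62456042   62.        ]
h_nearR [ 503.55804378 -159.72624788   62.        ]
h_farR [ 464.72659916 -155.41972578   62.        ]
h_farL [ 456.24483139 -222.1225974    62.        ]
s ew_a [ 635.68860318 -182.50846535   53.        ]
s ew_b [ 628.23775766 -239.38359765   53.        ]
s ew_c [ 618.58800905 -238.23147829   53.        ]
s h1 [ 502.55379975 -156.8958371    62.        ]
s h2 [ 495.03134352 -224.87300396   62.        ]
s h3 [ 455.09236294 -220.12907536   62.        ]
s h4 [ 460.38303808 -154.44215103   62.        ]
dome [ 523.79822972 -195.098847     50.02816033]
```

Run:
```python
from h import *
s=sense();print(R.from_quat(s["ee_rot"]).as_matrix().round(3), s["time_s"])
```

```text
[[-0.     0.266  0.964]
 [-0.001  0.964 -0.266]
 [-1.    -0.001 -0.   ]] 0.25
```

Call:
step_arm --moves '[[[0.5,-1,4,0,0,0],[1,-2.3,8.5,0,0,0],[2,-3.6,13.5,0,0,0],[3,-4.9,18.5,0,0,0],[4,-6.2,23.5,0,0,0],[5,-7.5,28.5,0,0,0],[6,-8.8,33.5,0,0,0],[6.5,-10.1,38.5,0,0,0],[6.5,-11.4,43,0,0,0],[6.5,-12.5,46.5,0,0,0],[6.5,-13,48.8,0,0,0],[6.5,-13.2,49.5,0,0,0],[6.5,-13.2,49.5,0,0,0],[6.5,-13.2,49.5,0,0,0]]]' --jaw 65

```text
time_s: 2.0
eef_pos: [600.2, 320.6, 182.6]
ee_rot: [0.094, 0.701, -0.094, 0.7]
force: [0.0, -0.5, -0.4]
gripper_width: 57.2
```

Run:
```python
from h import *
print(sense()["eef_pos"],sense()["joints"])
im=cam("wrist");cv2.imwrite("pics/w1.png",im["frame"][:,:,::-1]);np.save("w1E.npy",im["extrinsics"])
```

```text
[600.23309265 320.56383007 182.59880811] [ 3.88938787e-01  5.30002047e-01  1.39280195e+00  3.26251895e-04
  1.21962411e+00 -9.14376582e-01]
```

View pics/w1.png

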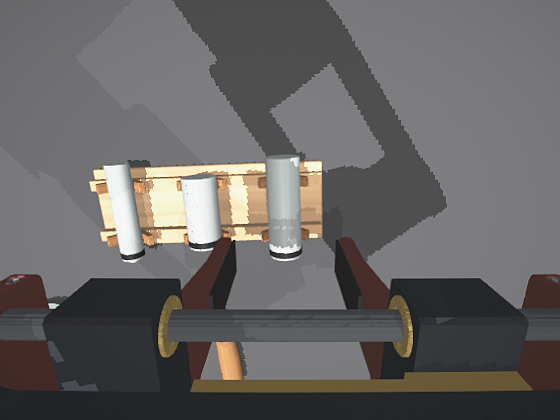

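Run:
```python
from h import *
f=cv2.imread("pics/w1.png")[140:275,230:340];cv2.imwrite("pics/w1c.png",cv2.resize(f,None,fx=4.4,fy=4.4,interpolation=cv2.INTER_NEAREST))
```

```text
(no output)
```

View pics/w1c.png

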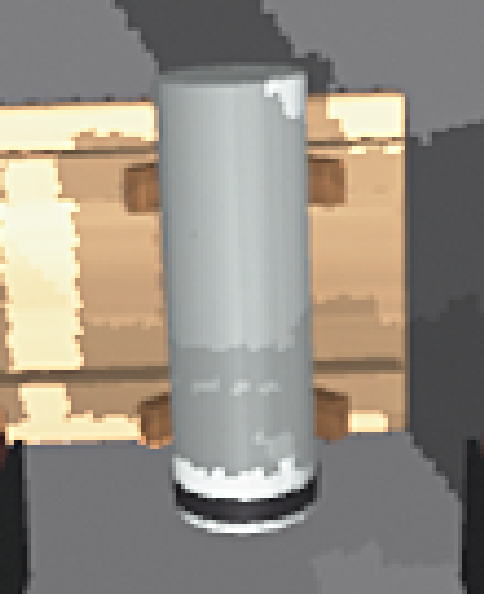

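Run:
```python
from h import *
im=get_image("wrist");im["extrinsics"]=np.load("w1E.npy")
C=lambda u,v:(230+(u+.5)/4.4-.5,140+(v+.5)/4.4-.5)
a=onz(im,*C(234,90),40);b=onz(im,*C(245,470),40)
d=(b-a)/np.linalg.norm(b-a);print(a,b,np.degrees(np.arctan2(d[1],d[0])))
t=onz(im,*C(233,84),56);e=onz(im,*C(246,530),56);print("top rim flat",t,"front rim",e,np.linalg.norm(t-e))
for n,p,l in(("f",t,-50),("b",e,46)): print(n,"centre:",p-d*l)
print(proj(im,[[605,318.5,40]]))
```

```text
[561.37969611 329.84910581  40.        ] [643.75921566 309.55839245  40.        ] -13.836964447311434
top rim flat [558.1833506  330.65956969  56.        ] front rim [650.46582526 307.93255525  56.        ] 95.03984592901105
f centre: [606.73235998 318.70157287  56.        ]
b centre: [605.80073663 318.93391232  56.        ]
[[283.55401264 207.6988476 ]]
```

Call:
step_arm --moves '[[[2.5,0,0.05,-0.026,0,0],[6,0,0.1,-0.026,0,0],[9.5,0,0.1,-0.026,0,0],[12,0,0.1,-0.026,0,0],[13.3,0,0.1,-0.026,0,0],[13.6,0,0.1,-0.026,0,0],[13.6,0,0.1,-0.026,0,0],[13.6,0,0.1,-0.026,0,0]]]'

```text
time_s: 3.1
eef_pos: [603.3, 319.8, 47.9]
ee_rot: [0.086, 0.701, -0.085, 0.703]
force: [0.1, 0.1, -0.6]
gripper_width: 57.2
```

Run:
```python
from h import *
print(sense()["eef_pos"],sense()["force"])
for n in("wrist","side"):
    im=cam(n);cv2.imwrite(f"pics/{n}2.png",im["frame"][:,:,::-1])
```

```text
[603.26866128 319.78341432  47.88242024] [ 0.14102514  0.07486536 -0.60049776]
```

View pics/wrist2.png

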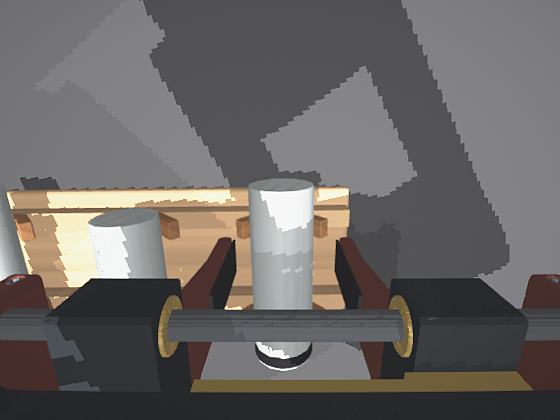

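Call:
step_arm --moves '[[[0.15,0,-0.2,0,0,0],[0.15,0,-0.2,0,0,0],[0.15,0,-0.2,0,0,0]]]'

```text
time_s: 3.58
eef_pos: [600.5, 319.9, 45.1]
ee_rot: [0.086, 0.702, -0.086, 0.702]
force: [0.0, -0.4, 0.1]
gripper_width: 57.0
```

Call:
step_arm --moves '[[[0,0,0,0,0,0],[0,0,0,0,0,0],[0,0,0,0,0,0],[0,0,0,0,0,0],[0,0,0,0,0,0],[0,0,0,0,0,0]]]' --jaw 10 --force 45

```text
time_s: 4.32
eef_pos: [600.2, 319.0, 45.1]
ee_rot: [0.085, 0.702, -0.086, 0.702]
force: [-1.3, -5.1, 1.6]
gripper_width: 31.2
```

Call:
step_arm --moves '[[[-1.5,0,0,0,0,0],[-4,0,0,0,0,0],[-8,0,0,0,0,0],[-12,-1,0.4,0,0,0],[-15,-4,1.6,0,0,0],[-17.5,-8,3.2,-0.02,0,0],[-20,-13,5.3,-0.04,0,0],[-20.5,-18,7.4,-0.06,0,0],[-20.5,-23,9.5,-0.08,0,0],[-20.5,-28,11.5,-0.1,0,0],[-20.5,-33,13.6,-0.12,0,0],[-20.5,-38,15.7,-0.12,0,0],[-20.5,-43,17.8,-0.12,0,0],[-20.5,-47,19.4,-0.12,0,0],[-20.5,-49.3,20.4,-0.12,0,0],[-20.5,-49.9,20.6,-0.12,0,0],[-20.5,-49.9,20.6,-0.12,0,0],[-20.5,-49.9,20.6,-0.12,0,0],[-20.5,-49.9,20.6,-0.12,0,0]]]'

```text
time_s: 6.7
eef_pos: [680.5, -212.5, 250.3]
ee_rot: [0.043, 0.706, -0.043, 0.706]
force: [-0.7, 0.4, -2.3]
gripper_width: 31.2
```

Run:
```python
from h import *
s=sense();print(s["eef_pos"],s["force"],s["joints"].round(2),R.from_quat(s["ee_rot"]).as_matrix().round(3))
for n in("wrist","side"):
    im=cam(n);cv2.imwrite(f"pics/{n}3.png",im["frame"][:,:,::-1]);np.save(f"{n}3E.npy",im["extrinsics"])
```

```text
[ 680.54851621 -212.47673349  250.33608361] [-0.69636612  0.37011171 -2.31351436] [-0.4   0.52  1.23  0.    1.39 -1.85] [[-0.     0.121  0.993]
 [ 0.     0.993 -0.121]
 [-1.     0.    -0.   ]]
```

View pics/wrist3.png

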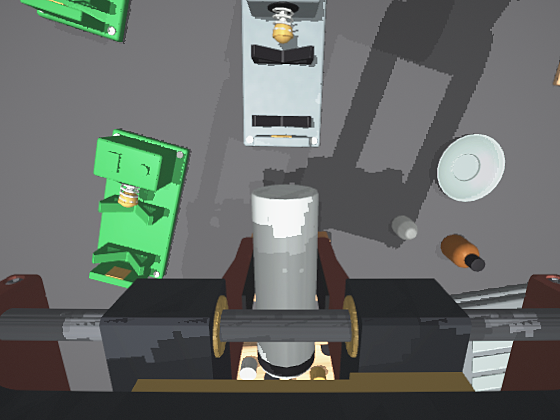

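View pics/side3.png

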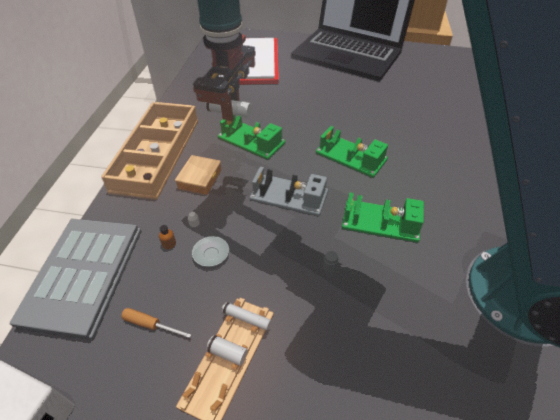

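Run:
```python
from h import *
f=cv2.imread("pics/wrist3.png")[0:160,225:345];cv2.imwrite("pics/w3c.png",cv2.resize(f,None,fx=3.75*1.2,fy=3.75,interpolation=cv2.INTER_NEAREST)[:, :])
f=cv2.imread("pics/side3.png")[80:140,190:270];cv2.imwrite("pics/s3c.png",cv2.resize(f,None,fx=8,fy=8,interpolation=cv2.INTER_CUBIC)[:, :])
```

```text
(no output)
```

View pics/w3c.png

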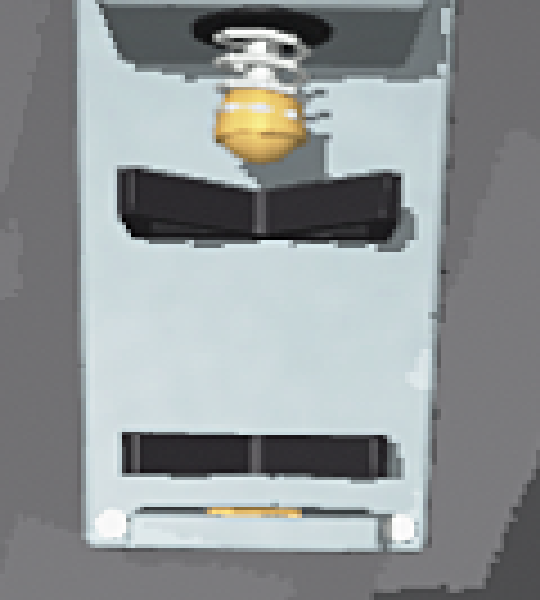

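View pics/s3c.png

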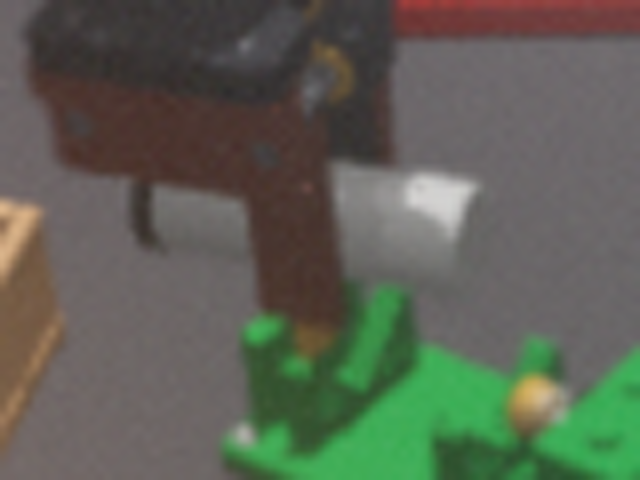

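Run:
```python
from h import *
im=get_image("wrist");im["extrinsics"]=np.load("wrist3E.npy")
C=lambda u,v:(225+(u+.5)/4.5-.5,(v+.5)/3.75-.5)
def p(n,u,v,z): r=onz(im,*C(u,v),z);print(n,r.round(1));return r
L0=p("L0",86,540,12);R0=p("R0",429,540,12);L1=p("L1",80,100,12);R1=p("R1",450,100,12)
print("yaw edges",[np.degrees(np.arctan2(*(a-b)[[1,0]])) for a,b in((L0,L1),(R0,R1),((L0+R0)/2,(L1+R1)/2))],np.linalg.norm(L0-R0))
a=p("wallL",132,516,53);b=p("wallR",386,516,53);print("wall yaw",np.degrees(np.arctan2(*(b-a)[[1,0]]))-90,np.linalg.norm(a-b))
w=(a+b)/2;print(w)
n=p("Vnear",254,455,22.4);f=p("Vfar",262,190,22.4);print(np.degrees(np.arctan2(*(n-f)[[1,0]])))
n=p("Vnear far/inner edge L",123,433,50);n=p("R",388,433,50)
fa=p("far cradle front bottom",264,239,20)
fa=p("dome centre",262,115,45)
d=np.array([np.cos(np.radians(-7)),np.sin(np.radians(-7)),0]);print("seat from wall",w-50*d)
# held cell: flat top rim
s=sense();print(s["eef_pos"])
for z in (260.3-0,): pass
t=onz(im,285.5,189,250.3-6+16);print("flat top rim",t)
```

```text
L0 [ 628.4 -255.2   12. ]
R0 [ 639.5 -164.3   12. ]
L1 [ 503.4 -236.8   12. ]
R1 [ 514.3 -147.6   12. ]
yaw edges [np.float64(-8.387042960135783), np.float64(-7.5801200589203495), np.float64(-7.983625763463496)] 91.56779888130882
wallL [ 620.4 -237.5   53. ]
wallR [ 627.7 -177.9   53. ]
wall yaw -7.000416810989748 60.05571275650758
[ 624.07883963 -207.74035659   53.        ]
Vnear [ 607.7 -207.2   22.4]
Vfar [ 534.6 -196.1   22.4]
-8.686411724218985
Vnear far/inner edge L [ 597.7 -236.6   50. ]
R [ 605.3 -175.    50. ]
far cradle front bottom [ 547.2 -197.2   20. ]
dome centre [ 520.8 -194.2   45. ]
seat from wall [ 574.45153204 -201.64688942   53.        ]
[ 680.57953005 -213.22412924  250.29779271]
flat top rim [ 633.10466924 -205.57143037  260.3       ]
```

Run:
```python
from h import *
f=cv2.imread("pics/wrist3.png")[175:275,240:330];cv2.imwrite("pics/w3d.png",cv2.resize(f,None,fx=6,fy=6,interpolation=cv2.INTER_NEAREST))
im=get_image("wrist");im["extrinsics"]=np.load("wrist3E.npy")
for r in (186,190,192,194,196,198): print(r,((onz(im,285.5,r,260.3)-[680.5,-212.8,0])@[.993,-.12,0]).round(1))
```

```text
186 -49.2
190 -47.5
192 -46.6
194 -45.8
196 -44.9
198 -44.0
```

View pics/w3d.png

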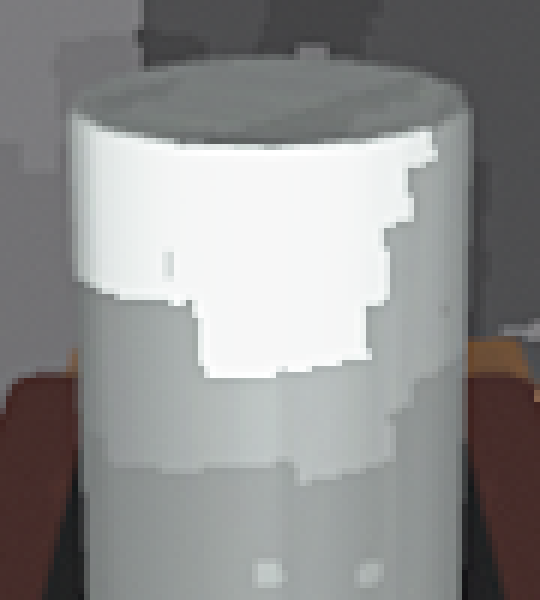

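Call:
step_arm --moves '[[[0,0,-2,0,-0.03,0],[0,0,-5,0.005,-0.1,0],[1,-0.1,-8,0.009,-0.18,0],[4,-0.1,-9.8,0.009,-0.25,0],[8,-0.15,-10.2,0.009,-0.25,0],[11.5,-0.15,-10.2,0.009,-0.25,0],[13,-0.15,-10.2,0.009,-0.25,0],[13.6,-0.15,-10.2,0.009,-0.25,0],[13.6,-0.15,-10.2,0.009,-0.25,0],[13.6,-0.15,-10.2,0.009,-0.25,0],[13.6,-0.15,-10.2,0.009,-0.25,0]]]'

```text
time_s: 8.28
eef_pos: [579.8, -203.3, 115.2]
ee_rot: [0.04, 0.611, -0.052, 0.789]
force: [0.8, -0.9, -2.1]
gripper_width: 31.4
```

```bash
cat >> h.py <<'E'
seat=np.array([574.,-201.4,45.]);yw=np.radians(-7.5)
B=np.array([[np.cos(yw),-np.sin(yw),0],[np.sin(yw),np.cos(yw),0],[0,0,1]])
def cellbay(off=6.):
    s=sense();M=R.from_quat(s["ee_rot"]).as_matrix()
    C=s["eef_pos"]+6*M[:,0]+off*M[:,2]
    d=B.T@M[:,2]
    print("t",s["time_s"],"cell in bay",(B.T@(C-seat)).round(1),"tilt",np.degrees(np.arcsin(d[2])).round(1),"yaw",np.degrees(np.arctan2(d[1],d[0])).round(1),"F bay",(B.T@s["force"]).round(1),"w",round(s["gripper_width"],1))
    return C,M
E
python3 - <<'E'
from h import *
C,M=cellbay()
for n in("wrist","side","scene"):
    im=cam(n);cv2.imwrite(f"pics/{n}4.png",im["frame"][:,:,::-1]);np.save(f"{n}4E.npy",im["extrinsics"])
f=cv2.imread("pics/side4.png")[110:240,220:360];cv2.imwrite("pics/s4c.png",cv2.resize(f,None,fx=4.6,fy=4.6,interpolation=cv2.INTER_CUBIC))
f=cv2.imread("pics/scene4.png")[130:250,170:300];cv2.imwrite("pics/c4c.png",cv2.resize(f,None,fx=4.6,fy=4.6,interpolation=cv2.INTER_CUBIC))
E
```

```text
t 8.275 cell in bay [13.3 -1.1 65.9] tilt 14.4 yaw -0.0 F bay [ 0.9 -0.8 -2.1] w 31.4
```

View pics/wrist4.png

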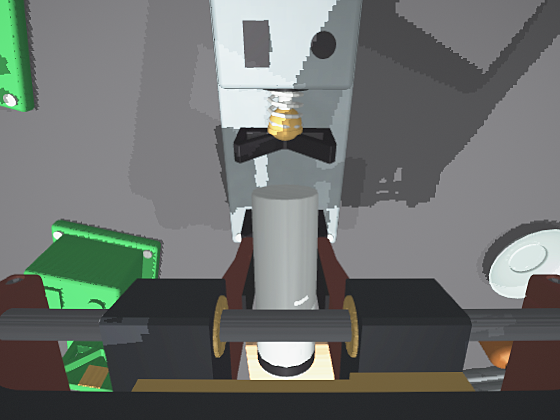

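View pics/s4c.png

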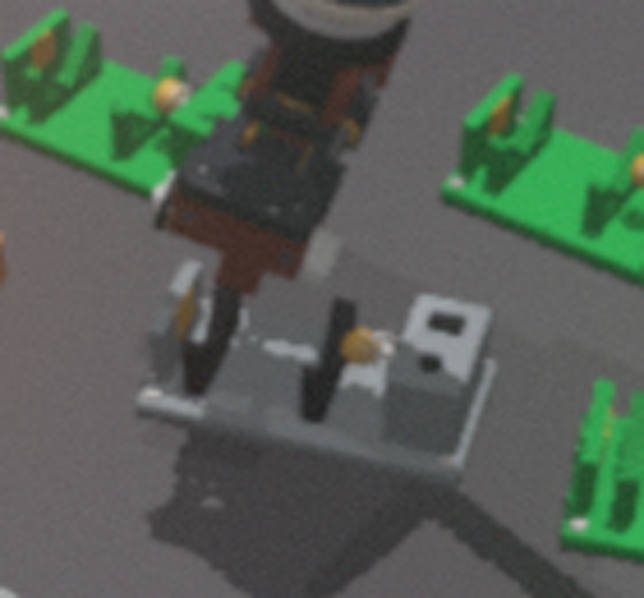

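View pics/c4c.png

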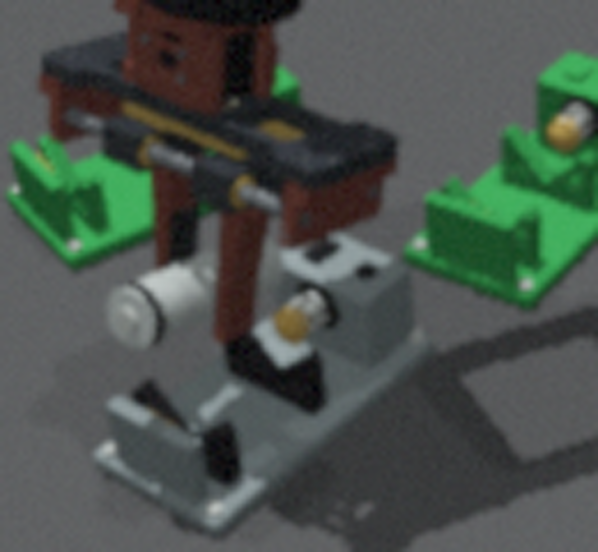

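Run:
```python
from h import *
im=get_image("wrist");im["extrinsics"]=np.load("wrist4E.npy")
b=lambda u,v,z:(B.T@(onz(im,u,v,z)-seat)).round(1)
print("housing front corners",b(219,88,62),b(356,88,62),"dome",b(285,125,45),"dome tip",b(285,139,45), "V apex", b(285,145,22.4), "V top corners",b(236,135,50),b(335,135,50))
s=get_image("scene")
q=lambda u,v:(170+u/4.6-.4,130+v/4.6-.4)
print("button front face centre, scene, at expected height",proj(s,(seat+B@np.array([13.3+48.4,-1.1,65.9+12.4]))), q(128,317))
```

```text
housing front corners [-75.1 -34.1  17. ] [-75.   36.4  17. ] dome [-51.   -0.2   0. ] dome tip [-42.4  -0.2   0. ] V apex [-30.6  -0.2 -22.6] V top corners [-46.5 -29.3   5. ] [-46.4  29.5   5. ]
button front face centre, scene, at expected height [[196.76223569 200.67837892]] (197.42608695652174, 198.51304347826087)
```

Call:
step_arm --moves '[[[1,0.1,-0.3,0,0,0],[2,0.12,-0.6,0,0,0],[3,0.12,-0.87,0,0,0],[3.8,0.12,-1.1,0,0,0],[4.2,0.12,-1.2,0,0,0],[4.2,0.12,-1.2,0,0,0],[4.2,0.12,-1.2,0,0,0]]]'

```text
time_s: 9.4
eef_pos: [578.3, -201.7, 70.8]
ee_rot: [0.041, 0.612, -0.052, 0.788]
force: [1.2, 0.1, -2.4]
gripper_width: 30.9
```

Run:
```python
from h import *
C,M=cellbay()
for n in("wrist","scene"):
    im=cam(n);cv2.imwrite(f"pics/{n}5.png",im["frame"][:,:,::-1]);np.save(f"{n}5E.npy",im["extrinsics"])
f=cv2.imread("pics/scene5.png")[130:250,170:300];cv2.imwrite("pics/c5c.png",cv2.resize(f,None,fx=4.6,fy=4.6,interpolation=cv2.INTER_CUBIC))
```

```text
t 9.4 cell in bay [11.6  0.2 21.5] tilt 14.4 yaw -0.1 F bay [ 1.1  0.2 -2.4] w 30.9
```

View pics/wrist5.png

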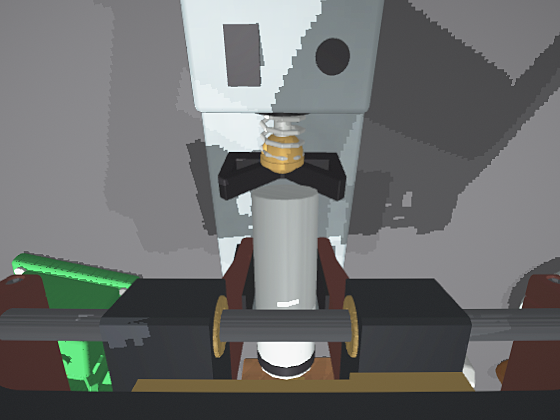

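View pics/c5c.png

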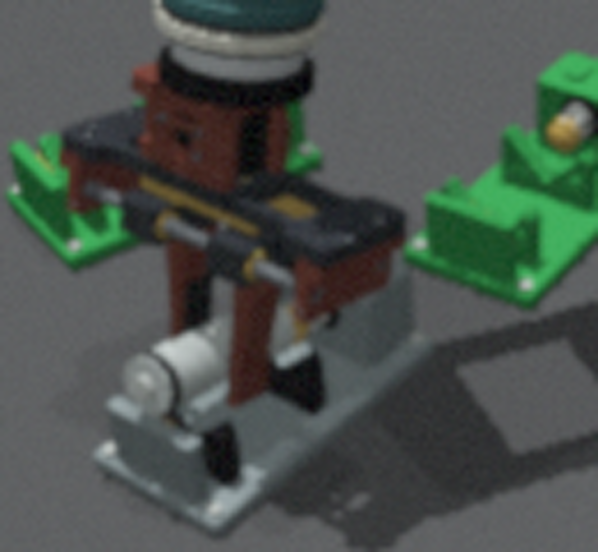

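Call:
step_arm --moves '[[[0.1,0,-0.35,0,0,0],[0.2,-0.03,-0.7,0,0,0],[0.3,-0.03,-1.05,0,0,0],[0.4,-0.03,-1.4,0,0,0],[0.5,-0.03,-1.75,0,0,0],[0.58,-0.03,-2,0,0,0],[0.58,-0.03,-2,0,0,0],[0.58,-0.03,-2,0,0,0]]]'

```text
time_s: 10.5
eef_pos: [561.2, -200.2, 60.4]
ee_rot: [0.04, 0.611, -0.052, 0.789]
force: [4.9, -2.3, 2.8]
gripper_width: 31.3
```

Run:
```python
from h import *
C,M=cellbay()
for n in("wrist","scene"):
    im=cam(n);cv2.imwrite(f"pics/{n}6.png",im["frame"][:,:,::-1]);np.save(f"{n}6E.npy",im["extrinsics"])
f=cv2.imread("pics/scene6.png")[130:250,170:300];cv2.imwrite("pics/c6c.png",cv2.resize(f,None,fx=4.6,fy=4.6,interpolation=cv2.INTER_CUBIC))
```

```text
t 10.5 cell in bay [-5.5 -0.5 11.1] tilt 14.4 yaw -0.1 F bay [ 5.1 -1.7  2.8] w 31.3
```

View pics/wrist6.png

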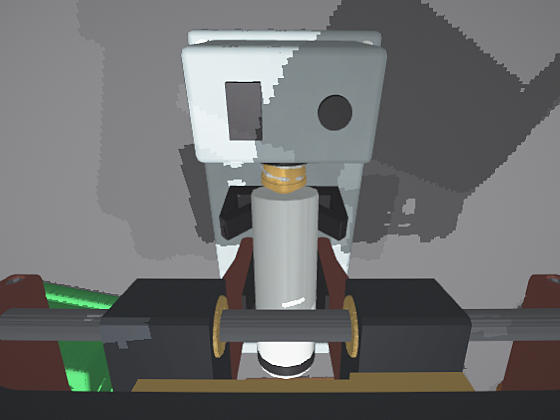

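View pics/c6c.png

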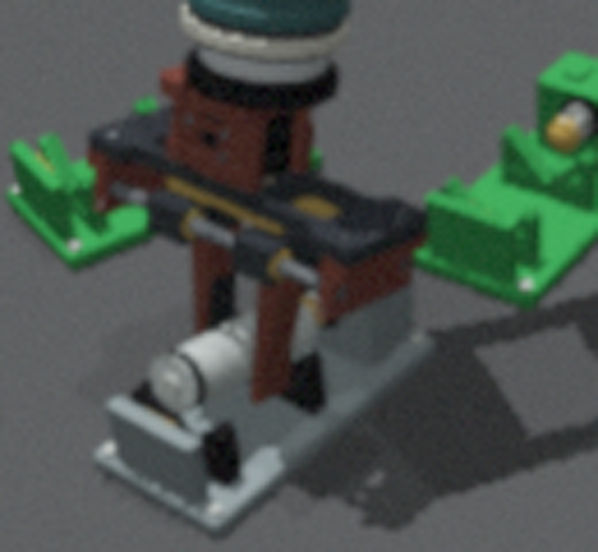

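Call:
step_arm --moves '[[[0.1,0,0,0,0.03,0],[0.2,0.02,-0.03,0,0.065,0],[0.3,0.02,-0.05,0,0.1,0],[0.4,0.03,-0.07,0,0.135,0],[0.5,0.03,-0.09,0,0.17,0],[0.6,0.03,-0.11,0,0.205,0],[0.7,0.03,-0.12,0,0.235,0],[0.78,0.03,-0.13,0,0.25,0],[0.78,0.03,-0.13,0,0.25,0],[0.78,0.03,-0.13,0,0.25,0]]]'

```text
time_s: 11.85
eef_pos: [561.9, -199.9, 51.6]
ee_rot: [0.047, 0.705, -0.046, 0.706]
force: [5.6, -2.0, -3.8]
gripper_width: 31.3
```

Run:
```python
from h import *
C,M=cellbay()
for n in("wrist","scene"):
    im=cam(n);cv2.imwrite(f"pics/{n}7.png",im["frame"][:,:,::-1]);np.save(f"{n}7E.npy",im["extrinsics"])
f=cv2.imread("pics/scene7.png")[130:250,170:300];cv2.imwrite("pics/c7c.png",cv2.resize(f,None,fx=4.6,fy=4.6,interpolation=cv2.INTER_CUBIC))
```

```text
t 11.85 cell in bay [-6.2 -0.1  0.6] tilt 0.1 yaw -0.0 F bay [ 5.8 -1.2 -3.8] w 31.3
```

View pics/wrist7.png

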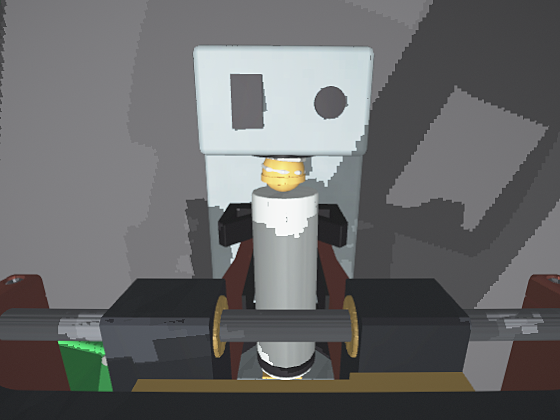

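View pics/c7c.png

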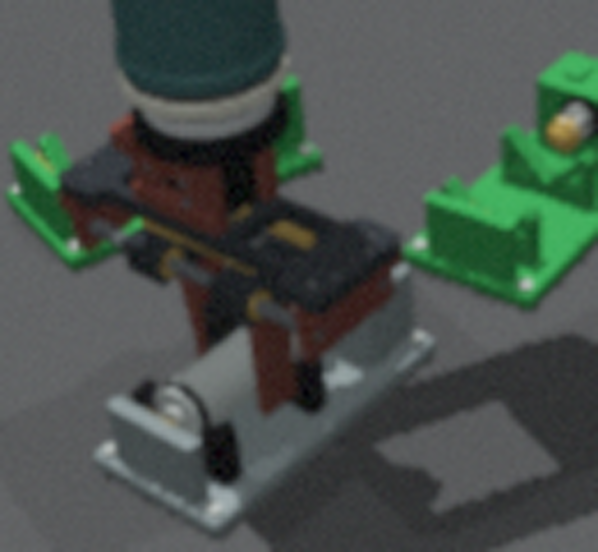

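Call:
step_arm --moves '[[[0.1,0,0,0,0,0],[0.15,0,0.1,0,0,0],[0.15,0,0.25,0,0,0],[0.15,0,0.4,0,0,0],[0.15,0,0.5,0,0,0],[0.15,0,0.5,0,0,0]]]'

```text
time_s: 12.7
eef_pos: [564.4, -200.8, 50.9]
ee_rot: [0.046, 0.706, -0.047, 0.705]
force: [-2.7, -4.4, 9.1]
gripper_width: 31.3
```

Run:
```python
from h import *
C,M=cellbay()
for n in("wrist","scene"):
    im=cam(n);cv2.imwrite(f"pics/{n}8.png",im["frame"][:,:,::-1]);np.save(f"{n}8E.npy",im["extrinsics"])
f=cv2.imread("pics/scene8.png")[130:250,170:300];cv2.imwrite("pics/c8c.png",cv2.resize(f,None,fx=4.6,fy=4.6,interpolation=cv2.INTER_CUBIC))
```

```text
t 12.7 cell in bay [-3.6 -0.6 -0.1] tilt -0.1 yaw -0.0 F bay [-2.1 -4.7  9.1] w 31.3
```

View pics/c8c.png

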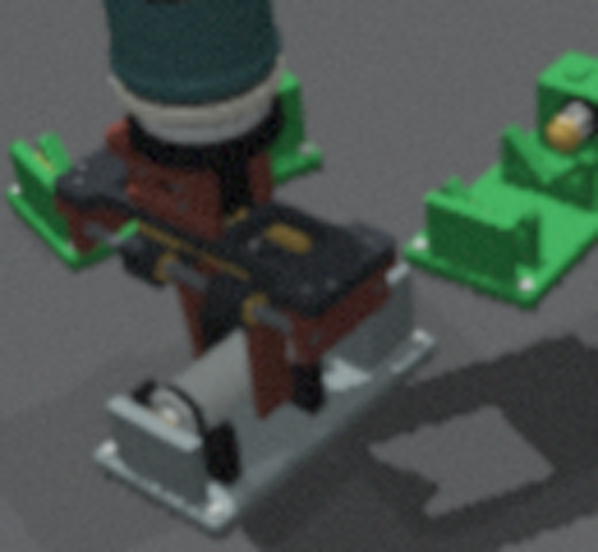

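Call:
step_arm --moves '[[[-0.05,0,0,0,0,0],[-0.05,0,0,0,0,0],[-0.05,0,0,0,0,0],[-0.05,0,0,0,0,0]]]' --jaw 55

```text
time_s: 13.3
eef_pos: [565.5, -199.6, 50.7]
ee_rot: [0.047, 0.706, -0.046, 0.705]
force: [-0.0, -0.7, 0.2]
gripper_width: 48.1
```

Run:
```python
from h import *
C,M=cellbay()
for n in("wrist","scene"):
    im=cam(n);cv2.imwrite(f"pics/{n}9.png",im["frame"][:,:,::-1]);np.save(f"{n}9E.npy",im["extrinsics"])
f=cv2.imread("pics/scene9.png")[130:250,170:300];cv2.imwrite("pics/c9c.png",cv2.resize(f,None,fx=4.6,fy=4.6,interpolation=cv2.INTER_CUBIC))
```

```text
t 13.3 cell in bay [-2.7  0.7 -0.3] tilt -0.1 yaw -0.0 F bay [ 0.1 -0.7  0.2] w 48.1
```

View pics/c9c.png

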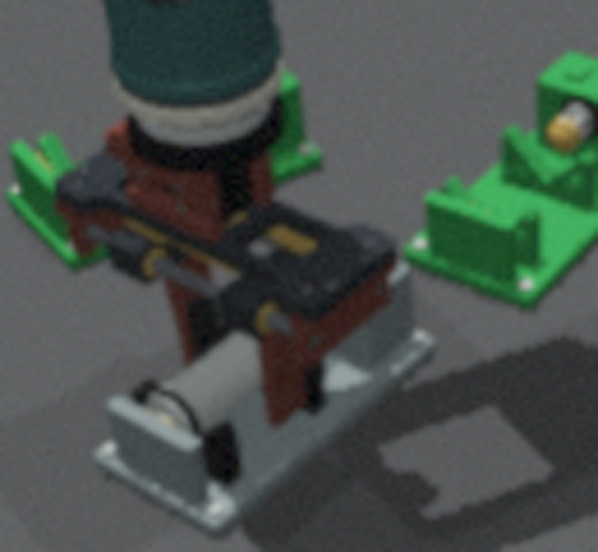

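View pics/wrist9.png

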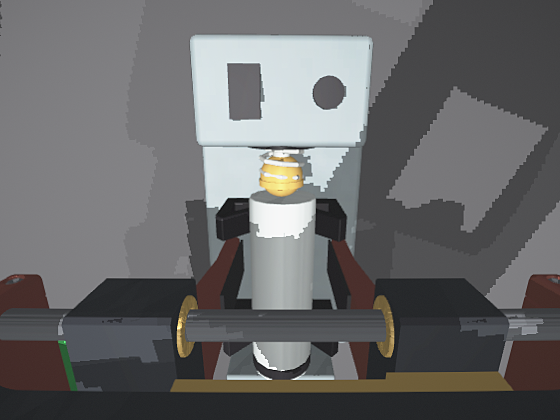

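Call:
step_arm --moves '[[[0,0,0,0,0,0],[-1,0,0,0,0,0],[-3,0,0,0,0,0],[-6,0,0,0,0,0],[-10,0,0,0,0,0],[-14,0,2,0,0,0],[-18,0,5,0,0,0],[-20,0,8,0,0,0],[-20,0,10,0,0,0],[-20,0,10,0,0,0],[-20,0,10,0,0,0],[-20,0,10,0,0,0]]]' --jaw 65

```text
time_s: 14.9
eef_pos: [663.8, -213.0, 250.8]
ee_rot: [0.047, 0.706, -0.046, 0.705]
force: [-0.5, -0.6, -0.3]
gripper_width: 57.3
```

Run:
```python
from h import *
C,M=cellbay()
for n in("wrist","scene","side"):
    im=cam(n);cv2.imwrite(f"pics/{n}10.png",im["frame"][:,:,::-1]);np.save(f"{n}10E.npy",im["extrinsics"])
f=cv2.imread("pics/scene10.png")[170:250,180:280];a=cv2.resize(f,None,fx=4,fy=4,interpolation=cv2.INTER_CUBIC)
f=cv2.imread("pics/side10.png")[150:230,240:340];b=cv2.resize(f,None,fx=4,fy=4,interpolation=cv2.INTER_CUBIC)
cv2.imwrite("pics/c10.png",np.hstack([a,b]))
f=cv2.imread("pics/wrist10.png")[20:220,200:370];cv2.imwrite("pics/w10c.png",cv2.resize(f,None,fx=3,fy=3,interpolation=cv2.INTER_NEAREST))
```

```text
t 14.9 cell in bay [ 96.6   0.2 199.8] tilt -0.1 yaw -0.1 F bay [-0.4 -0.6 -0.3] w 57.3
```

View pics/c10.png

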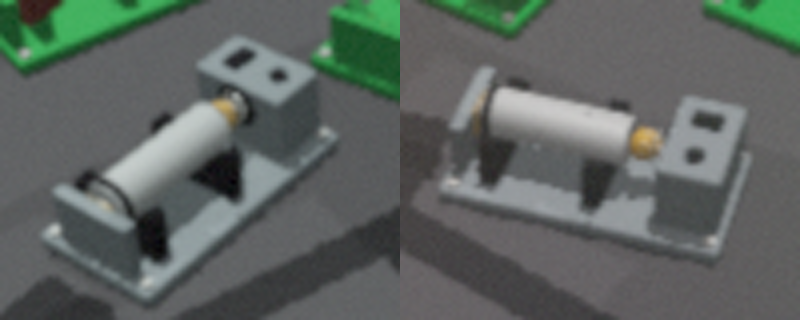

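View pics/wrist10.png

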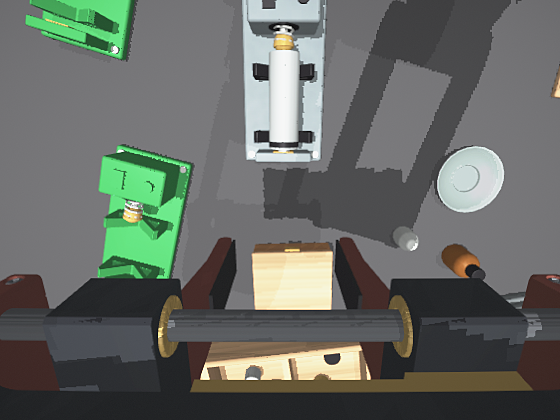

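View pics/w10c.png

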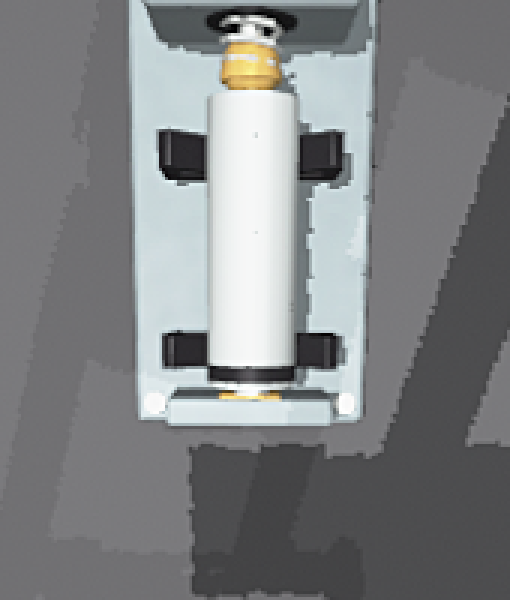

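Run:
```python
from h import *
im=get_image("wrist");im["extrinsics"]=np.load("wrist10E.npy")
b=lambda u,v,z:(B.T@(onz(im,200+u/3,20+v/3,z)-seat)).round(1)
print("flat rim",b(253,93,61),"cap front rim",b(252,386,61),"wall inner top",b(168,398,53),b(330,398,53),"axis pts",b(252.5,130,45),b(251.5,350,45))
```

```text
flat rim [-48.7   0.8  16. ] cap front rim [45.   0.3 16. ] wall inner top [ 50. -30.   8.] [50.1 28.3  8. ] axis pts [-40.1   0.6   0. ] [33.6  0.1  0. ]
```

```bash
python3 -c "
from plant import close_job
print(close_job())"
```

```text
the job is handed in; nothing more can be done
None
```

The long thick cell is loaded in the grey pack's bay, button towards the end wall, and I handed the job in at about 15 s of the 43 s allowed. The hand-in returned no verdict.

**What I did:** I gripped the cell about 6 mm to the flat side of its centre and tilted it about 14° with the button end up. I pushed the flat end against the spring contact until it gave roughly 5 N, which I worked out to be about 11 mm of travel. The contact joint cannot be read directly. I then tipped the cell level behind the end wall, let go and backed the gripper well clear.

**Last checks, from the final wrist picture:**

| Quantity | Measured | Home |
|---|---|---|
| Flat end along the bay | -48.7 mm | -50 mm |
| Cap front along the bay | 45.0 mm | 46 mm |
| End wall inner face along the bay | 50 mm | 50 mm |
| Cell axis across the bay | 0.1 to 0.6 mm | 0 mm |

- **Disagreement:** the flat end puts the cell's centre at +1.3 mm and the cap front puts it at -1.0 mm. Both are well inside the 6 mm limit and about what the calibration allows.
- **Height and level:** I judged these by eye from the scene and side views. Both show the cell lying level in both cradles with the dome pressed on its flat end.
- **Seating before release:** the cell had moved only about half of the last 5 mm I asked for and was pressing on the cradles with about 9 N. The final pictures show it home after release.

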